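Roll the shaft blank into the V-block

TASK

Roll the round shaft blank along the bench by pushing on its side with the fingers, slowly, up the plywood ramp and over its top edge so that it drops into the V-block and lies still along the V. Do not grasp, lift or fling it, and leave the mug, the screw jar and the hammer where they are.

Things in the scene. Friction and masses are not known exactly. Their poses are not given: they have to be found in the camera images.
- shaft: Smooth, slippery aluminium round bar, 40 mm diameter, 150 mm long, about 0.5 kg, lying on the bench on its side, free to roll. Origin at its centre (20 mm above the bench). Own y runs along the bar; own z points up at the start and turns as the bar rolls. It stops within a few cm when left alone on the bench, but rolls back down if let go on the ramp. Starts 0.19-0.25 m from the V, up to 13 degrees askew.
- v_block: Fixed 90-degree steel V-block, with a plywood ramp up to it joined on its near side; all 240 mm wide. Origin on the bench surface straight under the bottom line of the V; own z up, own y along the V, own x horizontal, the way in which the bar is rolled in. The V's far side goes up to a flat steel top, 33 mm high, from x = +30 to +50 mm.
- ramp_foot (a point): Middle of the ramp's foot, level with the bench, at x = -111 mm in the V-block's frame. From here the ramp rises at 12 degrees along own x. Axes as the V-block's.
- ramp_top (a point): Middle of the ramp's top edge, 20 mm above the bench, at x = -17 mm in the V-block's frame. Just past it the V slopes down at 45 degrees to its bottom line, 3 mm above the bench. Axes as the V-block's.
- v_seat (a point): Where the bar's centre lies when it is seated in the V, 31 mm above the bench over the bottom line, at the middle of the V's length. Axes as the V-block's.
- mug: White ceramic mug, 80 mm across, 85 mm tall, handle at own +y, standing beside the V-block, to its left as seen along the V-block's own x. Leave alone. Origin at the centre of its underside.
- screw_jar: Amber glass jar with a steel cap, 60 mm across, 75 mm tall, standing to the right of the bar's way, about 160 mm or more from its middle line. Leave alone. Origin at the centre of its underside.
- mallet: Hammer 260 mm long lying on the bench beyond the V-block. Leave alone. Its own x runs along the handle towards the head; origin about the middle of its length, on the bench.
Not all that is in view belongs to the job. Several things look just like the shaft: the one meant starts farthest to the robot's left.

How it is judged (in metres and radians):
On the way:
1. the bar has rolled on the bench or ramp: turned about its own axis so that its first upper side faces down (angle between shaft's own z axis and vertical above 2 rad and x of shaft in the frame of v_block below -0.03 m), for 0.04 s.
At the end, for the whole second after the job is handed in: The bar lies at rest in the V: its centre within 5 mm of the V's centre line and 5 mm of its seated height (31 mm), parallel to the V within 0.06 rad, its middle within 50 mm of the V-block's middle along the V (x of shaft in the frame of v_block between -0.005 and 0.005 m and z of shaft in the frame of v_block between 0.026 and 0.036 m and y of shaft in the frame of v_block between -0.05 and 0.05 m and angle between the y axis of shaft and the y axis of v_block, either way round below 0.06 rad and linear speed of shaft below 0.02 m/s and angular speed of shaft below 0.5 rad/s); the robot touches nothing.
It fails at once if the bar is lifted off the bench before it reaches the ramp (centre more than 10 mm above its rolling height) (x of shaft in the frame of v_block below -0.125 m and height (world z) of shaft above 0.03 m).
It fails at once if the bar is lifted off the ramp or V-block (centre above 55 mm; rolling over the top edge takes 42 mm) (height (world z) of shaft above 0.055 m).
It fails at once if the bar is flung along the bench or ramp (faster than 0.5 m/s) (x of shaft in the frame of v_block below -0.03 m and linear speed of shaft above 0.5 m/s).
It fails at once if the mug, the screw jar or the hammer is disturbed (moved 20 mm, or mug or jar tipped) (distance of any of mug, screw_jar, mallet from where it was at the start of the episode above 0.02 m or angle between any of mug, screw_jar's own z axis and vertical above 0.3 rad).
It also fails if it takes over 42 s, if anything falls off the work surface, if the arm or the gripper's body presses on something with over 40 N, if the wrist force passes 120 N, or if a joint passes its speed limit or range.

ROBOT

A 6-joint arm with a two-finger parallel gripper is mounted at the origin on the work surface. World frame = base frame: x ahead of the robot, y to its left, z up, the work surface at z = 0. Lengths are in mm, angles in rad, forces in N, time in s.
With the tool pointing down it reaches from about 325 to 775 mm from the base axis. Payload 9.3 kg.
Tool frame: the origin (TCP) lies at the very end of the fingers, on their centre line; the grasp point (between the pads) lies 19 mm behind it (env.grasp_offset is the distance from the TCP to the grasp point, in mm); z points along the fingers, x is the direction in which the jaws open and shut, and the axes are right-handed (so a half turn about z gives the same grasp; the last joint's range is limited). The gripper opens to 85 mm and grips with 20 to 120 N. Pads are 22 mm wide; open, the fingers measure 114 mm over their backs; the gripper's body (76 mm by 85 mm) begins 54 mm behind the grasp point. The pads swing forward as they close: fully open they stand 13 mm farther back than shut.
Start: joints at [-1.476, 0.259, 0.021, 1.334, 0, 1.418], TCP at [134.893, -533.198, 199.079] pointing down, gripper open.
Joint ranges: [-3.04, 3.04], [-0.91, 1.82], [-1.04, 1.36], [-1.92, 1.95], [-1.52, 1.45], [-3.14, 3.14]. Speed limits (rad/s): [2.22, 2.22, 2.79, 3.14, 3.14, 3.14].

INTERFACE

Orientations are given as a 3x3 rotation matrix whose columns are the frame's x, y, z axes.
In Python, from rig import get_obs, viewer, hand_in, env gives the robot as it stands.
- The arm moves only by the tool play_rows, never from a script. Its argument "rows" is a list of rows, each an object of numbers: "wx", "wy", "wz": the turn, a rotation vector about the tool's x, y, z normalised to -1 to 1, where 1 is 180 degrees; "x", "y", "z": the shift along the tool's x, y, z normalised to -1 to 1, where 1 is 400 mm; "grip": the opening, from 0 (shut) to 1 (fully open). In form: [{"wx": .., "wy": .., "wz": .., "x": .., "y": .., "z": .., "grip": ..}, ...]. A call has 1 to 8 rows; each row is the pose to reach, as a shift and turn from the pose measured when the call began, along the tool's axes at that moment, turning the shorter way round; what a row does not reach only later rows make up. A row lasts 1/8 s, in which the tool goes at most 62.5 mm and 10.7 degrees, less where a joint would pass 70% of its speed; a pose out of reach is approached as far as the arm can. A call with a number of a shift or a turn outside -1 to 1 is refused whole. A call with a gripper value outside its range is refused whole. The fingers move at their own pace and stop on an object; "squeeze" is the grip in N (left out, the last holds). Time passes only in rows, so rows that repeat a pose let the fingers close. It gives the time, the measured TCP pose, the force and the opening at its end, in the units of the state.
- get_obs(): the state, without advancing time (a new reading comes with each control period).
- viewer.capture(name): name is "scene" or "top" or "wrist"; returns (picture, depth): 480x640x3 uint8, red, green, blue; 480x640 float32, mm along the optical axis (not along the pixel's ray), 0 where there is no reading.
- viewer.camera_info(name): a dict with "fx", "fy", "cx", "cy" (pixels), "R" (3x3) and "t" (3): a world point X has camera coordinates R X + t; the wrist camera has in their place "T_tool_cam" (4x4, takes a point from camera to tool coordinates, whose origin is the TCP and whose axes are the tool frame's). Camera axes: x right, y down, z forward; pixel columns grow to the right and rows downward; lengths in mm; the calibration is good to about 2 mm. The wrist camera is an equidistant fisheye: a pixel r from the principal point sees the ray r / f radians off the axis. A picture is of the moment at which its call begins: read the wrist's pose just before it. camera_info takes no time and is no camera call.
- hand_in(): hands the job in, once; it reports no verdict.
The state is a dict: "t": time; "joints": joint angles; "dq": joint speeds; "effort": joint torques, N m; "ee_pos": TCP position; "ee_rot": TCP orientation; "force": force on the tool from outside, world axes, zero at the start; "ft_torque": the same for the moment, N m; "opening": opening from 0.0 (shut) to 1.0 (fully open).
Only numpy, scipy, OpenCV 4.12 (cv2) and the standard library are available. Lean on these libraries where they do the work, as an engineer would, in place of code of your own. Each camera call takes 0.05 s, during which the arm holds its last target.

## Working session

There is one attempt and no reset: what is moved stays moved. The work goes in short steps, Python scripts to look and compute and a tool call to move; the robot and the scene stay as the last step left them, time stands still between calls to the robot, and variables do not carry over. Pictures are saved under pics/ and viewed, and the job is handed in when it is done.

Besides the shell and the picture viewer there is one more tool, called as a command line: name --argument value ..., lists and objects as JSON in quotes. play_rows: Moves the arm, as the interface text tells. Its arguments: {"type":"object","properties":{"rows":{"type":"array","items":{"type":"object","properties":{"wx":{"type":"number","minimum":-1,"maximum":1},"wy":{"type":"number","minimum":-1,"maximum":1},"wz":{"type":"number","minimum":-1,"maximum":1},"x":{"type":"number","minimum":-1,"maximum":1},"y":{"type":"number","minimum":-1,"maximum":1},"z":{"type":"number","minimum":-1,"maximum":1},"grip":{"type":"number"}}}},"squeeze":{"type":"number"}},"required":["rows"]}

```bash
mkdir -p pics; ls; python3 - <<'E'
from rig import get_obs, viewer, env
import cv2,numpy as np
o=get_obs(); print({k:np.round(v,3).tolist() if not isinstance(v,dict) else v for k,v in o.items()})
for n in ["scene","top"]:
    p,d=viewer.capture(n); cv2.imwrite(f"pics/{n}0.png",p[:,:,::-1]); np.save(f"pics/{n}0.npy",d)
    print(n,viewer.camera_info(n))
E
```

```text
pics
{'t': 0.0, 'joints': [-1.476, 0.259, 0.021, 1.334, 0.0, 1.418], 'dq': [0.001, -0.001, 0.002, 0.002, -0.001, -0.001], 'effort': [0.001, -55.565, 34.453, 0.014, -0.0, 0.0], 'ee_pos': [134.854, -532.901, 198.461], 'ee_rot': [[0.245, -0.969, -0.0], [-0.969, -0.245, 0.001], [-0.001, -0.0, -1.0]], 'force': [-0.036, 0.008, 0.649], 'ft_torque': [-0.026, -0.027, 0.005], 'opening': 1.003}
scene {'fx': 441.81448548241576, 'fy': 441.81448548241576, 'cx': 317.13247053445747, 'cy': 240.36402776180506, 'R': array([[-0.29231258,  0.95626324,  0.01067609],
       [ 0.64343741,  0.20492173, -0.73756043],
       [-0.70748969, -0.2087288 , -0.67519674]]), 't': array([ 192.57890607, -345.75909531, 1255.84966275])}
top {'fx': 446.1757593246933, 'fy': 446.1757593246933, 'cx': 318.7360596892595, 'cy': 242.82393901988453, 'R': array([[-0.09565468, -0.99541296, -0.00179743],
       [-0.97400806,  0.09396992, -0.20610179],
       [ 0.2053253 , -0.01796389, -0.97852891]]), 't': array([ 32.39588584, 580.20538686, 686.27559306])}
```

View pics/scene0.png

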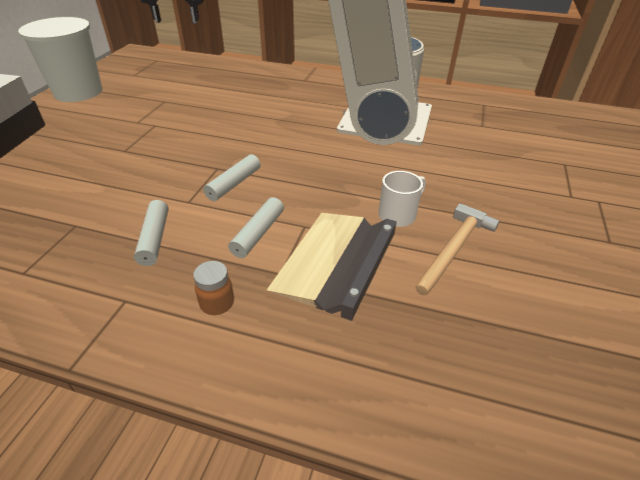

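View pics/top0.png

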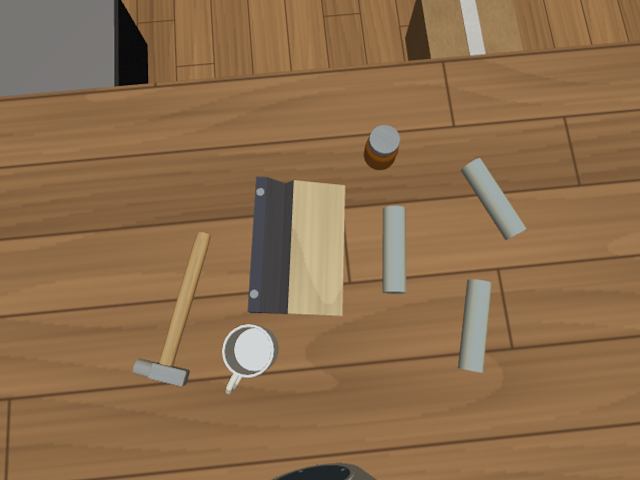

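The top view shows the V-block at about (270,245), with the ramp right of it. The target bar is at (394,249), the farthest to the robot's left. The other two bars are at (475,325) and (493,198), the mug at (248,350), the jar at (383,145) and the hammer at (175,320).

```bash
cat > h.py <<'E'
import numpy as np,cv2
from rig import viewer,get_obs
def cloud(name,d,info=None):
    i=info or viewer.camera_info(name)
    v,u=np.mgrid[0:480,0:640]
    P=np.stack([(u-i['cx'])/i['fx']*d,(v-i['cy'])/i['fy']*d,d],-1)
    W=(P-i['t'])@i['R']   # R^T (P-t)
    W[d<=0]=np.nan
    return W
def bar(W,box):
    u0,v0,u1,v1=box
    A=W[v0:v1,u0:u1].reshape(-1,3); A=A[(A[:,2]>12)&(A[:,2]<60)]
    (c,s,a)=cv2.minAreaRect(A[:,:2].astype(np.float32))
    return A,c,s,a
E
python3 - <<'E'
from h import *
for n,box in (("top",(375,195,415,305)),("scene",(225,190,290,262))):
    W=cloud(n,np.load(f"pics/{n}0.npy"))
    A,c,s,a=bar(W,box); print(n,"bar",c,s,a,"zmax",np.percentile(A[:,2],[50,99]))
    # axis fit: crest via PCA of top points
    T=A[A[:,2]>np.percentile(A[:,2],99)-4]; m=T.mean(0); w,v=np.linalg.eigh(np.cov(T[:,:2].T)); print(" crest",m,v[:,1],np.degrees(np.arctan2(v[1,1],v[0,1])))
W=cloud("top",np.load("pics/top0.npy"))
for p in [(346,182),(343,316),(340,190),(340,310),(293,184),(289,314),(297,250),(330,250),(343,250),(290,250),(280,250),(272,250),(262,250),(255,250),(258,180),(249,310),(300,350),(450,240),(383,138),(248,350)]: print(p,W[p[1],p[0]].round(1))
print("profile"); 
for u in range(244,352,4): print(u,W[250,u].round(1))
E
```

```text
top bar (565.0745239257812, -153.98731994628906) (39.57533264160156, 151.00778198242188) 82.54653930664062 zmax [37.83582662 42.8097926 ]
 crest [ 563.85818602 -153.45313268   40.45076882] [-0.99185921  0.12733937] 172.6841285865177
scene bar (553.4945068359375, -204.07568359375) (147.84568786621094, 164.16970825195312) 82.1158218383789 zmax [34.57435059 40.78304139]
 crest [ 570.27762015 -152.17146861   38.77626789] [-0.99186548  0.1272905 ] 172.6869516826747
(346, 182) [ 7.038e+02 -8.620e+01  2.000e-01]
(343, 316) [458.8 -54.2   0.9]
(340, 190) [ 6.892e+02 -7.330e+01  6.000e-01]
(340, 310) [469.6 -50.    1.5]
(293, 184) [701.8  11.9  21.6]
(289, 314) [471.2  39.5   2.5]
(297, 250) [580.5  15.3  17.3]
(330, 250) [577.2 -43.2   5.4]
(343, 250) [575.7 -66.7   1.3]
(290, 250) [581.4  27.6  18.6]
(280, 250) [585.2  45.8   8.4]
(272, 250) [584.2  59.1  19.7]
(262, 250) [583.   75.   33.7]
(255, 250) [584.1  87.   34.3]
(258, 180) [711.2  73.4  33. ]
(249, 310) [482.6 104.   33.4]
(300, 350) [408.3  25.8  -0.7]
(450, 240) [ 575.3 -261.3    2. ]
(383, 138) [ 750.7 -151.1   75.4]
(248, 350) [417.  114.1   6.5]
profile
244 [593.  111.1   0.6]
248 [592.2 103.9   0.9]
252 [584.9  92.4  32.6]
256 [584.1  85.4  33.5]
260 [nan nan nan]
264 [583.3  71.9  31. ]
268 [583.8  65.5  25.4]
272 [584.2  59.1  19.7]
276 [585.1  52.7  11.9]
280 [585.2  45.8   8.4]
284 [583.8  38.5  12. ]
288 [581.9  31.1  17.7]
292 [580.8  24.   19.8]
296 [580.3  17.   19.2]
300 [579.7  10.   18.8]
304 [579.5   3.   16.3]
308 [579.1  -4.   14.8]
312 [579.1 -11.1  11.5]
316 [578.4 -18.2  11.4]
320 [578.1 -25.3   9.6]
324 [577.9 -32.5   7. ]
328 [577.8 -39.7   3.7]
332 [576.9 -46.8   5. ]
336 [576.4 -54.    3.9]
340 [576.  -61.3   2.2]
344 [575.1 -68.3   3.7]
348 [574.9 -75.7   0.8]
```

```bash
python3 - <<'E'
from h import *
def rect(A): 
    return cv2.minAreaRect(A[:,:2].astype(np.float32))
for n,box in (("top",(235,165,295,325)),("scene",(310,205,405,325))):
    W=cloud(n,np.load(f"pics/{n}0.npy")); u0,v0,u1,v1=box
    A=W[v0:v1,u0:u1].reshape(-1,3); A=A[(A[:,2]>31.5)&(A[:,2]<36)&(A[:,1]<130)&(A[:,1]>50)]
    m=np.median(A,0); w,v=np.linalg.eigh(np.cov(A[:,:2].T)); print(n,len(A),m,np.degrees(np.arctan2(v[1,1],v[0,1])),rect(A))
    if n=="top": 
        # profile across
        yv=v[:,1]*np.sign(-v[0,1]); 
    # all block points
    yv=v[:,1]*np.sign(-v[0,1]); xv=np.array([yv[1],-yv[0]]); print("x",xv,"y",yv)
    B=W[v0:v1,(u0 if n=="top" else 265):(355 if n=="top" else u1)].reshape(-1,3); 
    B=B[(B[:,2]>5)&(B[:,2]<37)&(B[:,1]>-70)&(B[:,1]<130)]
    X=B[:,:2]@xv; Y=B[:,:2]@yv; print("Y range",np.percentile(Y,[.3,99.7]), "mid",Y.min()/2+Y.max()/2)
    for x in np.arange(np.floor(X.min()),X.max(),5):
        k=abs(X-x)<2.5; print(int(x),np.median(B[k,2]).round(1),end="; ")
    # V bottom line from the two 45° faces
    print()
E
```

```text
top 1524 [593.86443742  81.83965209  33.61758286] 172.70121439735826 ((598.7402954101562, 79.46746826171875), (26.677433013916016, 240.06007385253906), 82.77605438232422)
x [0.12704359 0.99189714] y [-0.99189714  0.12704359]
Y range [-702.78310848 -463.57893941] mid -589.305754891426
6 5.3; 11 5.0; 16 5.6; 21 5.7; 26 5.8; 31 6.3; 36 7.2; 41 7.9; 46 9.2; 51 10.2; 56 11.3; 61 12.4; 66 13.3; 71 14.4; 76 15.7; 81 16.7; 86 17.7; 91 18.7; 96 19.9; 101 20.2; 106 16.1; 111 11.1; 116 6.9; 121 7.3; 126 11.8; 131 17.0; 136 21.9; 141 26.8; 146 31.7; 151 33.8; 156 33.8; 161 33.8; 166 33.6; 171 5.1; 176 nan; 181 nan; 186 nan; 191 nan; 196 nan; 201 nan; 206 nan; 
scene 979 [610.26018377  81.8710503   32.83125053] 173.09852442700557 ((580.8253173828125, 88.86866760253906), (50.176456451416016, 280.6614685058594), 87.5079116821289)
x [0.12016241 0.99275425] y [-0.99275425  0.12016241]
Y range [-704.97345912 -428.34178754] mid -561.169002027138
21 5.3; 26 5.5; 31 5.8; 36 6.6; 41 7.6; 46 8.6; 51 9.5; 56 10.7; 61 11.9; 66 12.8; 71 13.8; 76 15.0; 81 16.0; 86 17.0; 91 18.0; 96 19.1; 101 16.4; 106 11.5; 111 7.3; 116 5.9; 121 8.9; 126 14.0; 131 18.5; 136 23.4; 141 28.7; 146 32.2; 151 32.6; 156 32.6; 161 32.5; 166 22.2; 171 20.9; 176 14.6;
  return _methods._mean(a, axis=axis, dtype=dtype,
  ret = ret.dtype.type(ret / rcount)
```

play_rows --rows '[{"x":-0.262,"y":-0.612,"wz":-0.3806,"grip":1},{"x":-0.262,"y":-0.612,"wz":-0.3806,"grip":1},{"x":-0.262,"y":-0.612,"wz":-0.3806,"grip":1},{"x":-0.262,"y":-0.612,"wz":-0.3806,"grip":1},{"x":-0.35,"y":-0.8,"wz":-0.3806,"grip":1},{"x":-0.4,"y":-0.95,"wz":-0.3806,"grip":1},{"x":-0.42,"y":-1,"wz":-0.3806,"grip":1},{"x":-0.42,"y":-1,"wz":-0.3806,"grip":1}]'

```text
invalid input at $.rows[0]: expected keys wx, wy, wz, x, y, z, grip
```

```bash
cat >> h.py <<'E'
XV=np.array([.127,.992,0]);YV=np.array([-.992,.127,0]);V0=np.array([593.8,43.2,0])
def toV(p): q=np.array(p)-V0; return np.array([q@XV,q@YV,q[2]])
def fromV(a): return V0+a[0]*XV+a[1]*YV+np.array([0,0,a[2]])
def plan(tgt):
    o=get_obs();R=o['ee_rot'];d=fromV(np.array(tgt,float))-o['ee_pos']
    Rt=np.column_stack([-YV,-XV,[0,0,-1]])
    Rt[:,0]/=np.linalg.norm(Rt[:,0]);Rt[:,1]/=np.linalg.norm(Rt[:,1])
    rv=cv2.Rodrigues(R.T@Rt)[0].ravel()/np.pi
    print("t",o['t'],"V",toV(o['ee_pos']).round(1),"F",np.round(o['force'],1),"shift",(R.T@d/400).round(4),"turn",rv.round(4))
E
python3 -c "
from h import *
plan((-255,3,100))"
```

```text
t 0.1 V [-629.8  382.1  198.5] F [-0.3  0.4 -0.5] shift [-0.5241 -1.2249  0.2472] turn [-3.000e-04  3.000e-04 -3.806e-01]
```

play_rows --rows '[{"x":-0.262,"y":-0.612,"z":0,"wx":0,"wy":0,"wz":-0.3806,"grip":1},{"x":-0.262,"y":-0.612,"z":0,"wx":0,"wy":0,"wz":-0.3806,"grip":1},{"x":-0.262,"y":-0.612,"z":0,"wx":0,"wy":0,"wz":-0.3806,"grip":1},{"x":-0.262,"y":-0.612,"z":0,"wx":0,"wy":0,"wz":-0.3806,"grip":1},{"x":-0.42,"y":-1,"z":0,"wx":0,"wy":0,"wz":-0.3806,"grip":1},{"x":-0.42,"y":-1,"z":0,"wx":0,"wy":0,"wz":-0.3806,"grip":1},{"x":-0.42,"y":-1,"z":0,"wx":0,"wy":0,"wz":-0.3806,"grip":1},{"x":-0.42,"y":-1,"z":0,"wx":0,"wy":0,"wz":-0.3806,"grip":1}]'

```text
t: 1.1
ee_pos: [483.8, -269.1, 198.1]
ee_rot: [[0.993, -0.121, -0.001], [-0.121, -0.993, 0.002], [-0.001, -0.002, -1.0]]
force: [-0.3, -0.2, -0.9]
opening: 1.006
```

```bash
python3 -c "
from h import *
plan((-255,3,100))"
```

```text
t 1.1 V [-323.8   69.4  198.1] F [-0.3 -0.2 -0.9] shift [ 0.1673 -0.1704  0.2455] turn [-0.0007  0.0003  0.0019]
```

play_rows --rows '[{"x":0.167,"y":-0.17,"z":0.245,"wx":0,"wy":0,"wz":0.002,"grip":1},{"x":0.167,"y":-0.17,"z":0.245,"wx":0,"wy":0,"wz":0.002,"grip":1},{"x":0.167,"y":-0.17,"z":0.295,"wx":0,"wy":0,"wz":0.002,"grip":1},{"x":0.167,"y":-0.17,"z":0.345,"wx":0,"wy":0,"wz":0.002,"grip":1},{"x":0.167,"y":-0.17,"z":0.345,"wx":0,"wy":0,"wz":0.002,"grip":1}]'

```text
t: 1.72
ee_pos: [556.7, -209.4, 58.5]
ee_rot: [[0.992, -0.128, -0.004], [-0.128, -0.992, 0.004], [-0.004, -0.003, -1.0]]
force: [-0.1, 0.4, -0.8]
opening: 1.0
```

```bash
python3 - <<'E'
from h import *
plan((-255,3,2))
for n in ["scene","wrist"]:
    p,d=viewer.capture(n); cv2.imwrite(f"pics/{n}1.png",p[:,:,::-1]); np.save(f"pics/{n}1.npy",d)
i=viewer.camera_info("wrist");print(i)
E
```

```text
t 1.725 V [-255.3    4.7   58.5] F [-0.1  0.4 -0.8] shift [ 0.0048 -0.0002  0.1413] turn [-0.0011  0.0014 -0.0004]
{'fx': 371.64829954431775, 'fy': 371.64829954431775, 'cx': 313.59941570766324, 'cy': 244.23895239580446, 'T_tool_cam': array([[ 9.99999530e-01, -8.54062218e-04, -4.59263609e-04,
        -9.90110780e-01],
       [ 9.43557992e-04,  9.66236659e-01,  2.57654475e-01,
        -6.45177057e+01],
       [ 2.23704383e-04, -2.57654787e-01,  9.66237011e-01,
        -1.73853948e+02],
       [ 0.00000000e+00,  0.00000000e+00,  0.00000000e+00,
         1.00000000e+00]])}
```

View pics/scene1.png

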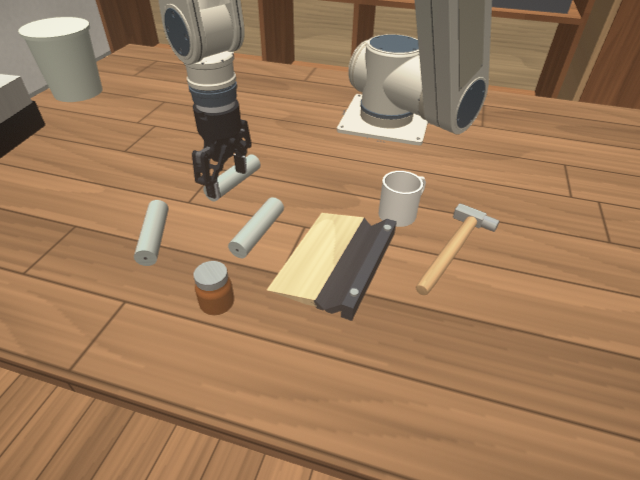

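View pics/wrist1.png

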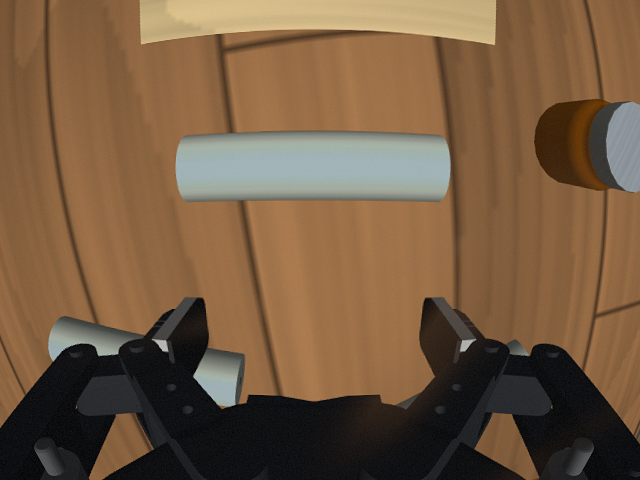

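The wrist view shows the bar at (313,167), square to the fingers, whose tips are at (195,300) and (430,300). A decoy bar runs from (60,335) to (240,385), close behind the left finger. I'll check its clearance and the tip height.

```bash
python3 - <<'E'
from h import *
W=cloud("top",np.load("pics/top0.npy"))
for b in [(450,270,500,380),(455,150,530,245)]:
    A,c,s,a=bar(W,b); print([toV([*q,0]).round(0)[:2].tolist() for q in cv2.boxPoints((c,s,a))])
i=viewer.camera_info("wrist");d=np.load("pics/wrist1.npy");T=i['T_tool_cam']
for (u,v) in [(190,300),(200,300),(203,330),(195,310),(180,320),(430,300),(426,310),(426,340),(440,305),(313,167),(100,365),(250,410)]:
    x,y=u-i['cx'],v-i['cy'];r=np.hypot(x,y);th=r/i['fx'];z=d[v,u]
    P=np.array([x/r*np.tan(th)*z,y/r*np.tan(th)*z,z,1]);print((u,v),z,(T@P)[:3].round(1))
E
```

```text
[[-344.0, 207.0], [-365.0, 58.0], [-325.0, 52.0], [-305.0, 201.0]]
[[-396.0, -20.0], [-430.0, -40.0], [-354.0, -169.0], [-321.0, -149.0]]
(190, 300) 132.21428 [-47.1 -10.4 -51.5]
(200, 300) 133.56769 [-43.6 -10.  -50.2]
(203, 330) 136.52016 [-43.7   2.6 -50.5]
(195, 310) 127.41739 [-43.6  -8.9 -56.8]
(180, 320) 116.505005 [-45.5 -10.2 -67.8]
(430, 300) 130.4328 [ 41.5 -11.2 -53.1]
(426, 310) 135.55307 [ 41.7  -5.4 -49.3]
(426, 340) 133.87827 [ 41.7   5.2 -53.9]
(440, 305) 127.6795 [ 44.5 -10.4 -56.1]
(313, 167) 191.51782 [ -1.4 -54.2  21.6]
(100, 365) 91.8211 [-63.1  -7.  -94.2]
(250, 410) 75.342735 [ -15.    -9.9 -110.4]
```

```bash
python3 - <<'E'
from h import *
W=cloud("scene",np.load("pics/scene1.npy"))
for v in range(130,200,5):
    for u in range(200,216,3):
        print(u,v,toV(W[v,u]).round(0).tolist(),end=' ')
    print()
E
python3 -c "
import cv2
p=cv2.imread('pics/scene1.png')[110:220,170:290];cv2.imwrite('pics/crop1.png',cv2.resize(p,None,fx=5,fy=5))"
```

```text
200 130 [-266.0, -32.0, 232.0] 203 130 [-258.0, -35.0, 235.0] 206 130 [-253.0, -33.0, 235.0] 209 130 [-246.0, -34.0, 237.0] 212 130 [-241.0, -33.0, 238.0] 215 130 [-238.0, -30.0, 237.0] 
200 135 [-535.0, 282.0, 1.0] 203 135 [-262.0, -31.0, 223.0] 206 135 [-255.0, -33.0, 225.0] 209 135 [-249.0, -32.0, 227.0] 212 135 [-243.0, -32.0, 228.0] 215 135 [-239.0, -30.0, 228.0] 
200 140 [-521.0, 261.0, 0.0] 203 140 [-514.0, 265.0, -1.0] 206 140 [-256.0, -34.0, 217.0] 209 140 [-250.0, -33.0, 217.0] 212 140 [-244.0, -33.0, 219.0] 215 140 [-239.0, -32.0, 220.0] 
200 145 [-508.0, 242.0, -2.0] 203 145 [-499.0, 243.0, 0.0] 206 145 [-258.0, -33.0, 206.0] 209 145 [-251.0, -35.0, 209.0] 212 145 [-246.0, -33.0, 209.0] 215 145 [-242.0, -31.0, 209.0] 
200 150 [-494.0, 222.0, -2.0] 203 150 [-255.0, -47.0, 204.0] 206 150 [-252.0, -44.0, 204.0] 209 150 [-249.0, -39.0, 202.0] 212 150 [-244.0, -37.0, 202.0] 215 150 [-243.0, -31.0, 200.0] 
200 155 [-250.0, -63.0, 205.0] 203 155 [-245.0, -60.0, 205.0] 206 155 [-241.0, -59.0, 205.0] 209 155 [-258.0, -31.0, 185.0] 212 155 [-247.0, -36.0, 191.0] 215 155 [-244.0, -3
[... 785 characters left out ...]
.0] 203 180 [-250.0, -67.0, 159.0] 206 180 [-242.0, -69.0, 163.0] 209 180 [-242.0, -61.0, 157.0] 212 180 [-243.0, -52.0, 152.0] 215 180 [-239.0, -50.0, 151.0] 
200 185 [-401.0, 92.0, 1.0] 203 185 [-395.0, 96.0, 0.0] 206 185 [-242.0, -71.0, 154.0] 209 185 [-241.0, -64.0, 149.0] 212 185 [-246.0, -51.0, 139.0] 215 185 [-244.0, -46.0, 137.0] 
200 190 [-392.0, 79.0, -2.0] 203 190 [-385.0, 80.0, -0.0] 206 190 [-358.0, 59.0, 22.0] 209 190 [-255.0, -51.0, 126.0] 212 190 [-247.0, -53.0, 130.0] 215 190 [-247.0, -45.0, 125.0] 
200 195 [-380.0, 62.0, -1.0] 203 195 [-374.0, 65.0, -1.0] 206 195 [-360.0, 59.0, 8.0] 209 195 [-256.0, -52.0, 116.0] 212 195 [-249.0, -52.0, 117.0] 215 195 [-246.0, -48.0, 116.0]
```

View pics/crop1.png

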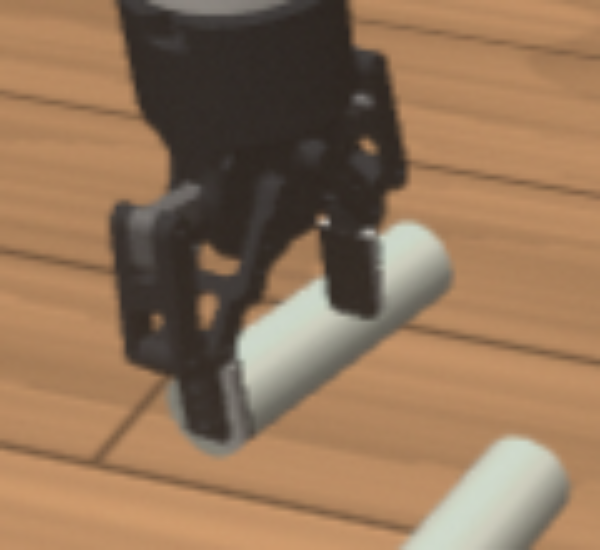

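play_rows --rows '[{"x":0.005,"y":0,"z":0,"wx":0,"wy":0,"wz":0,"grip":0},{"x":0.005,"y":0,"z":0,"wx":0,"wy":0,"wz":0,"grip":0},{"x":0.005,"y":0,"z":0,"wx":0,"wy":0,"wz":0,"grip":0},{"x":0.005,"y":0,"z":0,"wx":0,"wy":0,"wz":0,"grip":0},{"x":0.005,"y":0,"z":0,"wx":0,"wy":0,"wz":0,"grip":0},{"x":0.005,"y":0,"z":0,"wx":0,"wy":0,"wz":0,"grip":0}]'

```text
t: 2.58
ee_pos: [560.0, -210.4, 60.7]
ee_rot: [[0.992, -0.128, -0.0], [-0.128, -0.992, 0.002], [-0.001, -0.002, -1.0]]
force: [0.6, -0.4, 0.6]
opening: 0.004
```

```bash
python3 - <<'E'
from h import *
from rig import env
print(env.grasp_offset,[a for a in dir(env) if a[0]!='_']); plan((-255,3,2))
p,d=viewer.capture("scene"); cv2.imwrite(f"pics/scene2.png",p[:,:,::-1]); np.save(f"pics/scene2.npy",d)
W=cloud("scene",d); Q=(W-V0); 
vx=Q@XV;vy=Q@YV;z=W[:,:,2]
k=(abs(vx+255)<25)&(abs(vy-3)<75)&(z>25)&(z<260)
k[:100]=0
for lo in range(40,240,10):
    m=k&(z>=lo)&(z<lo+10)
    if m.sum(): print(lo,m.sum(),"x",vx[m].min().round(),vx[m].max().round(),"y",vy[m].min().round(),vy[m].max().round())
cv2.imwrite('pics/crop2.png',cv2.resize(p[100:220,170:290,::-1],None,fx=5,fy=5))
p,d=viewer.capture("wrist"); cv2.imwrite(f"pics/wrist2.png",p[:,:,::-1]);np.save(f"pics/wrist2.npy",d)
E
```

```text
18.700000000000003 ['IKError', 'grasp_offset']
t 2.575 V [-255.9    1.3   60.7] F [ 0.6 -0.4  0.6] shift [-0.0042 -0.0017  0.1468] turn [-0.0006  0.0002 -0.0004]
90 23 x -262.0 -241.0 y -11.0 6.0
100 65 x -260.0 -241.0 y -14.0 15.0
110 66 x -261.0 -242.0 y -14.0 13.0
120 55 x -259.0 -241.0 y -14.0 14.0
130 55 x -265.0 -238.0 y -26.0 31.0
140 158 x -265.0 -239.0 y -37.0 35.0
150 135 x -266.0 -236.0 y -46.0 48.0
160 191 x -266.0 -235.0 y -53.0 55.0
170 225 x -265.0 -235.0 y -62.0 59.0
180 282 x -265.0 -234.0 y -62.0 62.0
190 235 x -261.0 -233.0 y -51.0 48.0
200 151 x -264.0 -234.0 y -43.0 14.0
210 84 x -263.0 -233.0 y -39.0 -17.0
220 118 x -278.0 -230.0 y -39.0 -26.0
230 134 x -279.0 -230.0 y -38.0 -25.0
```

View pics/crop2.png

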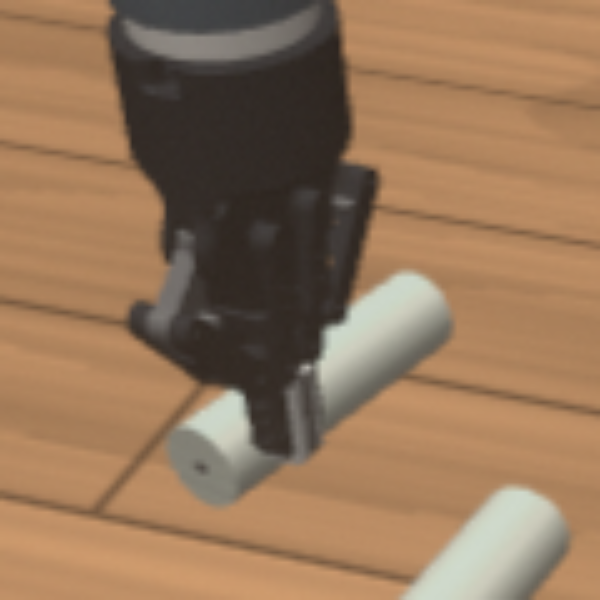

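View pics/wrist2.png

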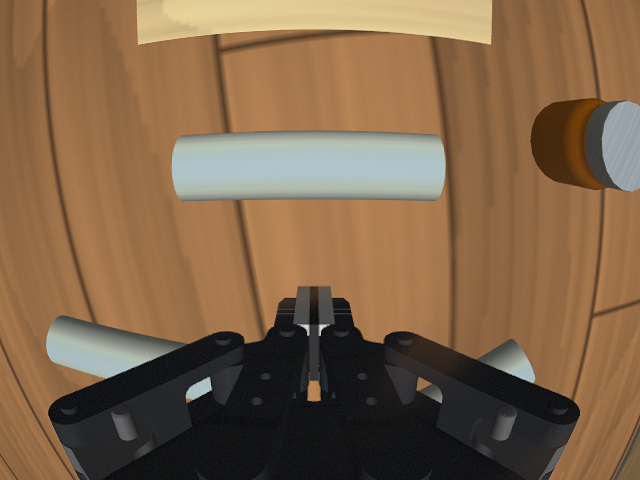

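Both cameras put the fingertips about 36 mm (shut) to 50 mm (open) behind the reported TCP. That disagrees with the stated 0 to 13 mm, so I'll open the gripper and go down in small steps while watching the force.

play_rows --rows '[{"x":-0.004,"y":0,"z":0.04,"wx":0,"wy":0,"wz":0,"grip":1},{"x":-0.004,"y":0,"z":0.08,"wx":0,"wy":0,"wz":0,"grip":1},{"x":-0.004,"y":0,"z":0.1,"wx":0,"wy":0,"wz":0,"grip":1},{"x":-0.004,"y":0,"z":0.1,"wx":0,"wy":0,"wz":0,"grip":1},{"x":-0.004,"y":0,"z":0.1,"wx":0,"wy":0,"wz":0,"grip":1}]'

```text
t: 3.3
ee_pos: [558.7, -210.2, 21.1]
ee_rot: [[0.992, -0.128, -0.0], [-0.128, -0.992, 0.002], [-0.0, -0.002, -1.0]]
force: [-0.6, -0.1, 0.5]
opening: 1.004
```

play_rows --rows '[{"x":0,"y":0,"z":0.01,"wx":0,"wy":0,"wz":0,"grip":1},{"x":0,"y":0,"z":0.02,"wx":0,"wy":0,"wz":0,"grip":1},{"x":0,"y":0,"z":0.025,"wx":0,"wy":0,"wz":0,"grip":1},{"x":0,"y":0,"z":0.03,"wx":0,"wy":0,"wz":0,"grip":1}]'

```text
t: 3.8
ee_pos: [558.7, -210.2, 8.9]
ee_rot: [[0.992, -0.128, -0.0], [-0.128, -0.992, 0.002], [-0.0, -0.002, -1.0]]
force: [0.2, -0.0, -0.4]
opening: 0.997
```

```bash
python3 -c "
from h import *
plan((-255,3,2))"
```

```text
t 3.8 V [-255.8    2.7    8.9] F [ 0.2 -0.  -0.4] shift [-0.0009 -0.0019  0.0174] turn [-0.0006  0.0001 -0.0004]
```

```bash
cat >> h.py <<'E'
def look(tag,crop):
    p,d=viewer.capture("scene"); np.save(f"pics/s_{tag}.npy",d)
    u0,v0,u1,v1=crop; c=p[v0:v1,u0:u1,::-1]; f=min(800/(u1-u0),600/(v1-v0)); cv2.imwrite(f"pics/s_{tag}.png",cv2.resize(c,None,fx=f,fy=f))
    return p,cloud("scene",d)
E
python3 - <<'E'
from h import *
p,W=look("3",(170,110,310,215))
Q=(W-V0);vx=Q@XV;vy=Q@YV;z=W[:,:,2]
k=(abs(vx+255)<30)&(abs(vy-3)<80)&(z>5)&(z<150)
for lo in range(5,150,10):
    m=k&(z>=lo)&(z<lo+10)
    if m.sum(): print(lo,m.sum(),"x",vx[m].min().round(),vx[m].max().round(),"y",vy[m].min().round(),vy[m].max().round())
E
```

```text
45 7 x -259.0 -246.0 y -47.0 46.0
55 67 x -264.0 -241.0 y -53.0 52.0
65 97 x -265.0 -241.0 y -55.0 59.0
75 101 x -264.0 -241.0 y -55.0 50.0
85 83 x -264.0 -241.0 y -56.0 58.0
95 102 x -266.0 -240.0 y -73.0 76.0
105 222 x -266.0 -236.0 y -73.0 76.0
115 229 x -268.0 -235.0 y -72.0 74.0
125 236 x -265.0 -234.0 y -70.0 74.0
135 248 x -266.0 -233.0 y -70.0 70.0
145 140 x -265.0 -233.0 y -69.0 69.0
```

View pics/s_3.png

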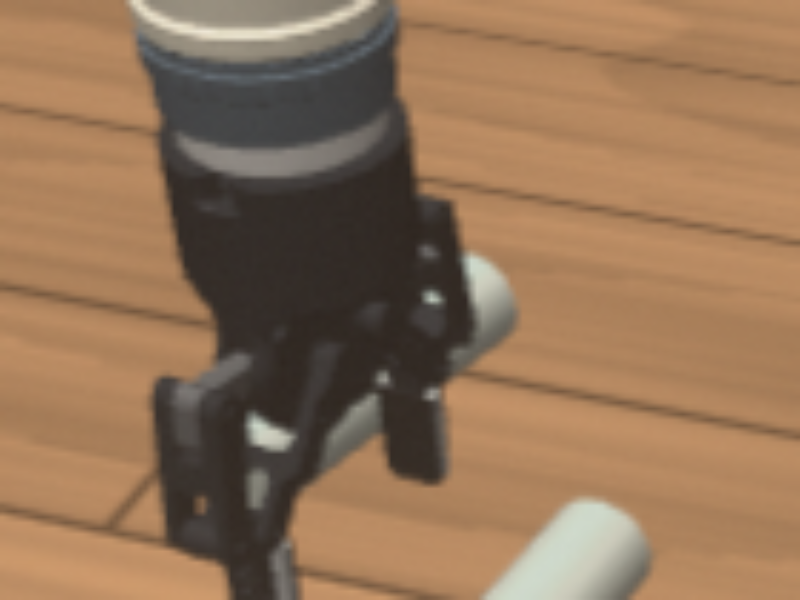

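The fingertips are still about 45 mm above the bench, with no contact and no force. I'll keep going down.

play_rows --rows '[{"x":0,"y":0,"z":0.012,"wx":0,"wy":0,"wz":0,"grip":1},{"x":0,"y":0,"z":0.024,"wx":0,"wy":0,"wz":0,"grip":1},{"x":0,"y":0,"z":0.036,"wx":0,"wy":0,"wz":0,"grip":1},{"x":0,"y":0,"z":0.048,"wx":0,"wy":0,"wz":0,"grip":1}]'

```text
t: 4.35
ee_pos: [558.5, -210.1, -10.9]
ee_rot: [[0.992, -0.128, -0.001], [-0.128, -0.992, 0.002], [-0.001, -0.002, -1.0]]
force: [-0.2, -0.3, -0.2]
opening: 1.0
```

play_rows --rows '[{"x":0,"y":0,"z":0.012,"wx":0,"wy":0,"wz":0,"grip":1},{"x":0,"y":0,"z":0.024,"wx":0,"wy":0,"wz":0,"grip":1},{"x":0,"y":0,"z":0.036,"wx":0,"wy":0,"wz":0,"grip":1},{"x":0,"y":0,"z":0.048,"wx":0,"wy":0,"wz":0,"grip":1},{"x":0,"y":0,"z":0.048,"wx":0,"wy":0,"wz":0,"grip":1}]'

```text
t: 4.97
ee_pos: [558.3, -209.9, -30.5]
ee_rot: [[0.992, -0.128, -0.001], [-0.128, -0.992, 0.002], [-0.001, -0.002, -1.0]]
force: [0.4, -0.2, 0.2]
opening: 1.0
```

```bash
python3 - <<'E'
from h import *
plan((-240,3,-33))
p,W=look("4",(170,140,310,245))
Q=(W-V0);vx=Q@XV;vy=Q@YV;z=W[:,:,2]
k=(abs(vx+255)<30)&(abs(vy-3)<80)&(z>5)&(z<150)
for lo in range(5,80,5):
    m=k&(z>=lo)&(z<lo+5)
    if m.sum(): print(lo,m.sum(),"x",vx[m].min().round(),vx[m].max().round(),"y",vy[m].min().round(),vy[m].max().round())
E
```

```text
t 4.975 V [-255.6    3.1  -30.5] F [ 0.4 -0.2  0.2] shift [ 0.0001 -0.0389  0.0063] turn [-0.0007  0.0004 -0.0004]
10 4 x -259.0 -244.0 y -45.0 53.0
15 28 x -264.0 -242.0 y -51.0 51.0
20 35 x -264.0 -241.0 y -53.0 52.0
25 44 x -263.0 -241.0 y -54.0 59.0
30 45 x -265.0 -242.0 y -55.0 57.0
35 42 x -263.0 -241.0 y -55.0 49.0
40 48 x -263.0 -241.0 y -55.0 50.0
45 39 x -264.0 -242.0 y -55.0 59.0
50 37 x -262.0 -241.0 y -55.0 53.0
55 27 x -260.0 -240.0 y -53.0 70.0
60 50 x -264.0 -239.0 y -72.0 69.0
65 106 x -264.0 -238.0 y -73.0 75.0
70 103 x -265.0 -236.0 y -73.0 74.0
75 102 x -263.0 -235.0 y -71.0 73.0
```

View pics/s_4.png

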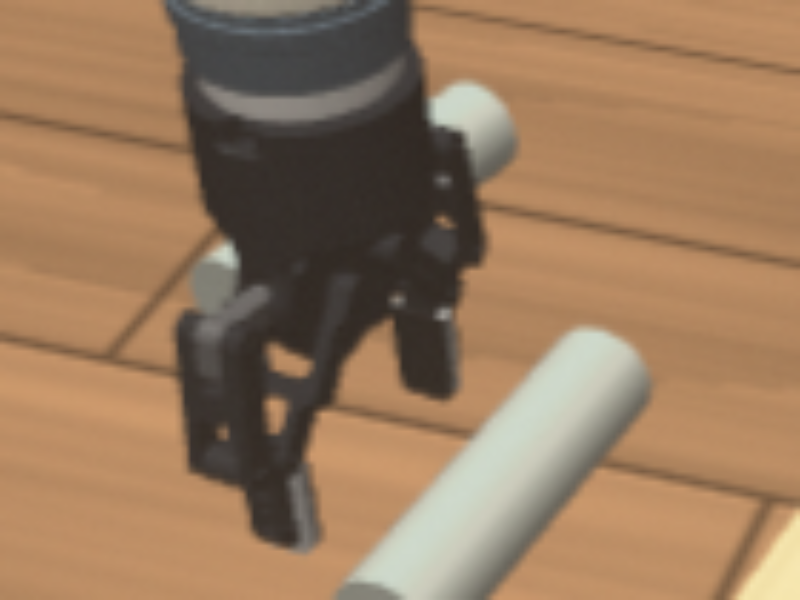

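The tips are about 12 mm above the bench, 23 mm behind the bar and square to it. Now a slow push.

play_rows --rows '[{"x":0,"y":-0.012,"z":0.004,"wx":0,"wy":0,"wz":0,"grip":1},{"x":0,"y":-0.024,"z":0.006,"wx":0,"wy":0,"wz":0,"grip":1},{"x":0,"y":-0.036,"z":0.006,"wx":0,"wy":0,"wz":0,"grip":1},{"x":0,"y":-0.046,"z":0.006,"wx":0,"wy":0,"wz":0,"grip":1},{"x":0,"y":-0.055,"z":0.006,"wx":0,"wy":0,"wz":0,"grip":1},{"x":0,"y":-0.064,"z":0.006,"wx":0,"wy":0,"wz":0,"grip":1},{"x":0,"y":-0.073,"z":0.006,"wx":0,"wy":0,"wz":0,"grip":1},{"x":0,"y":-0.082,"z":0.006,"wx":0,"wy":0,"wz":0,"grip":1}]'

```text
t: 6.02
ee_pos: [562.7, -177.3, -32.6]
ee_rot: [[0.992, -0.128, -0.001], [-0.128, -0.992, 0.002], [-0.001, -0.002, -1.0]]
force: [-0.0, 0.1, 1.1]
opening: 0.996
```

```bash
cat >> h.py <<'E'
def barpose(W,xr):
    Q=(W-V0);vx=Q@XV;vy=Q@YV;z=W[:,:,2]
    return vx,vy,z
def wristbar():
    # bar from wrist depth, in V frame: points brighter grey
    o=get_obs();p,d=viewer.capture("wrist");i=viewer.camera_info("wrist")
    v,u=np.mgrid[0:480,0:640];x=u-i['cx'];y=v-i['cy'];r=np.hypot(x,y)+1e-9;th=r/i['fx']
    P=np.stack([x/r*np.tan(th)*d,y/r*np.tan(th)*d,d],-1);T=i['T_tool_cam']
    P=P@T[:3,:3].T+T[:3,3];P=P@np.array(o['ee_rot']).T+o['ee_pos']
    Q=P-V0;Q=np.stack([Q@XV,Q@YV,P[:,:,2]],-1)
    f=p.astype(int);t=toV(o['ee_pos'])
    k=(p.min(2)>110)&((f.max(2)-f.min(2))<40)&(Q[:,:,0]>t[0]-0)&(Q[:,:,0]<t[0]+110)&(abs(Q[:,:,1])<130)&(Q[:,:,2]>5)&(d>0)
    n,l,s,c=cv2.connectedComponentsWithStats(k.astype(np.uint8)); j=1+np.argmax(s[1:,4]); B=Q[l==j]
    C=B[B[:,2]>B[:,2].max()-8]; sl=np.polyfit(C[:,1],C[:,0],1)[0]
    print("t",o['t'],"tcpV",t.round(1),"F",np.round(o['force'],1),"| bar crest",C.mean(0).round(1),"n",len(B),"zmax",np.percentile(B[:,2],99).round(1),"skew",round(-float(sl),3),"y",np.percentile(B[:,1],[.5,99.5]).round(0))
    return p
E
python3 - <<'E'
from h import *
p=wristbar(); cv2.imwrite("pics/w5.png",p[:,:,::-1])
E
```

```text
t 6.025 tcpV [-222.7    2.9  -32.6] F [-0.   0.1  1.1] | bar crest [-190.6    5.1   37.2] n 45186 zmax 39.9 skew -0.002 y [-68.  80.]
```

View pics/w5.png

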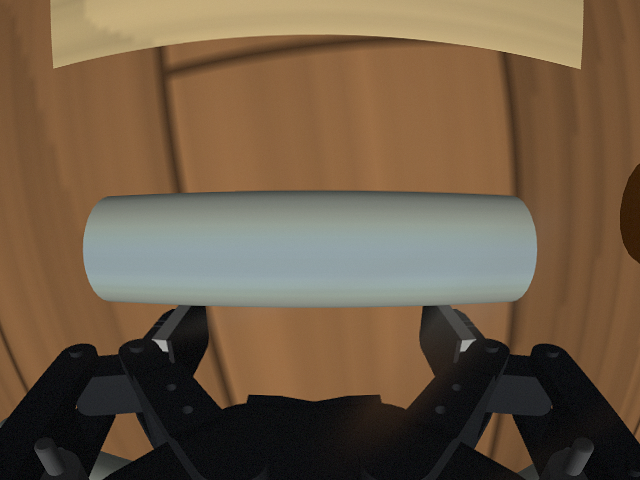

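The bar now rests against both fingertips and is parallel to the V (skew about 0, y about +5). I'll keep pushing.

play_rows --rows '[{"x":0,"y":-0.012,"z":0,"wx":0,"wy":0,"wz":0,"grip":1},{"x":0,"y":-0.024,"z":0,"wx":0,"wy":0,"wz":0,"grip":1},{"x":0,"y":-0.036,"z":0,"wx":0,"wy":0,"wz":0,"grip":1},{"x":0,"y":-0.048,"z":0,"wx":0,"wy":0,"wz":0,"grip":1},{"x":0,"y":-0.06,"z":0,"wx":0,"wy":0,"wz":0,"grip":1},{"x":0,"y":-0.072,"z":0,"wx":0,"wy":0,"wz":0,"grip":1},{"x":0,"y":-0.084,"z":0,"wx":0,"wy":0,"wz":0,"grip":1},{"x":0,"y":-0.096,"z":0,"wx":0,"wy":0,"wz":0,"grip":1}]'

```text
t: 7.08
ee_pos: [567.6, -138.4, -32.5]
ee_rot: [[0.992, -0.128, -0.001], [-0.128, -0.992, 0.002], [-0.001, -0.002, -1.0]]
force: [0.2, -0.3, 0.1]
opening: 1.0
```

```bash
python3 - <<'E'
from h import *
p=wristbar(); cv2.imwrite("pics/w6.png",p[:,:,::-1])
E
```

```text
t 7.075 tcpV [-183.5    2.9  -32.5] F [ 0.2 -0.3  0.1] | bar crest [-151.5    5.    37.2] n 42483 zmax 39.9 skew -0.002 y [-68.  79.]
```

play_rows --rows '[{"x":0,"y":-0.012,"z":0,"wx":0,"wy":0,"wz":0,"grip":1},{"x":0,"y":-0.024,"z":0,"wx":0,"wy":0,"wz":0,"grip":1},{"x":0,"y":-0.036,"z":0,"wx":0,"wy":0,"wz":0,"grip":1},{"x":0,"y":-0.048,"z":0,"wx":0,"wy":0,"wz":0,"grip":1},{"x":0,"y":-0.058,"z":0,"wx":0,"wy":0,"wz":0,"grip":1},{"x":0,"y":-0.068,"z":-0.001,"wx":0,"wy":0,"wz":0,"grip":1},{"x":0,"y":-0.078,"z":-0.003,"wx":0,"wy":0,"wz":0,"grip":1},{"x":0,"y":-0.088,"z":-0.005,"wx":0,"wy":0,"wz":0,"grip":1}]'

```text
t: 8.12
ee_pos: [572.1, -102.8, -30.3]
ee_rot: [[0.992, -0.128, -0.001], [-0.128, -0.992, 0.003], [-0.001, -0.003, -1.0]]
force: [0.3, -0.2, -0.1]
opening: 1.003
```

```bash
python3 - <<'E'
from h import *
p=wristbar(); cv2.imwrite("pics/w7.png",p[:,:,::-1])
E
```

```text
t 8.125 tcpV [-147.6    2.9  -30.3] F [ 0.3 -0.2 -0.1] | bar crest [-115.7    5.    37.3] n 36606 zmax 39.9 skew -0.001 y [-68.  79.]
```

View pics/w7.png

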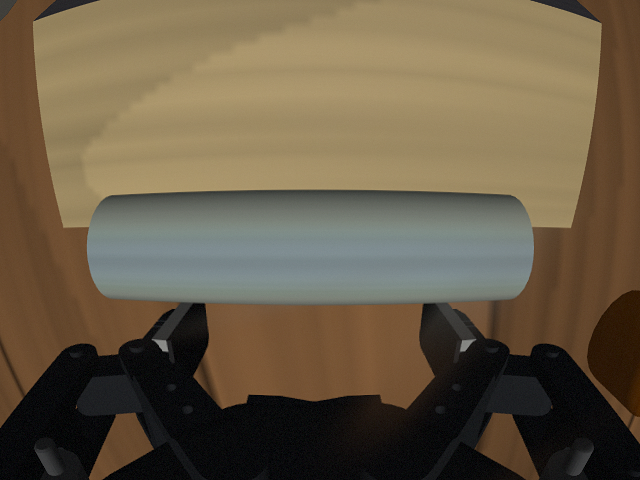

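The bar sits at the ramp foot, square. Now up the 12° ramp, raising the fingers to match.

play_rows --rows '[{"x":0,"y":-0.01,"z":-0.002,"wx":0,"wy":0,"wz":0,"grip":1},{"x":0,"y":-0.02,"z":-0.004,"wx":0,"wy":0,"wz":0,"grip":1},{"x":0,"y":-0.03,"z":-0.006,"wx":0,"wy":0,"wz":0,"grip":1},{"x":0,"y":-0.04,"z":-0.008,"wx":0,"wy":0,"wz":0,"grip":1},{"x":0,"y":-0.05,"z":-0.01,"wx":0,"wy":0,"wz":0,"grip":1},{"x":0,"y":-0.06,"z":-0.012,"wx":0,"wy":0,"wz":0,"grip":1},{"x":0,"y":-0.07,"z":-0.014,"wx":0,"wy":0,"wz":0,"grip":1},{"x":0,"y":-0.08,"z":-0.016,"wx":0,"wy":0,"wz":0,"grip":1}]'

```text
t: 9.18
ee_pos: [576.3, -70.4, -23.7]
ee_rot: [[0.992, -0.128, -0.001], [-0.128, -0.992, 0.003], [-0.001, -0.003, -1.0]]
force: [-1.1, -5.1, 3.3]
opening: 0.999
```

```bash
python3 - <<'E'
from h import *
p=wristbar(); cv2.imwrite("pics/w8.png",p[:,:,::-1])
look("8",(220,130,400,265))
E
```

```text
t 9.175 tcpV [-114.9    2.9  -23.7] F [-1.1 -5.1  3.3] | bar crest [-82.9   5.   43.8] n 37689 zmax 46.4 skew -0.002 y [-69.  79.]
```

View pics/s_8.png

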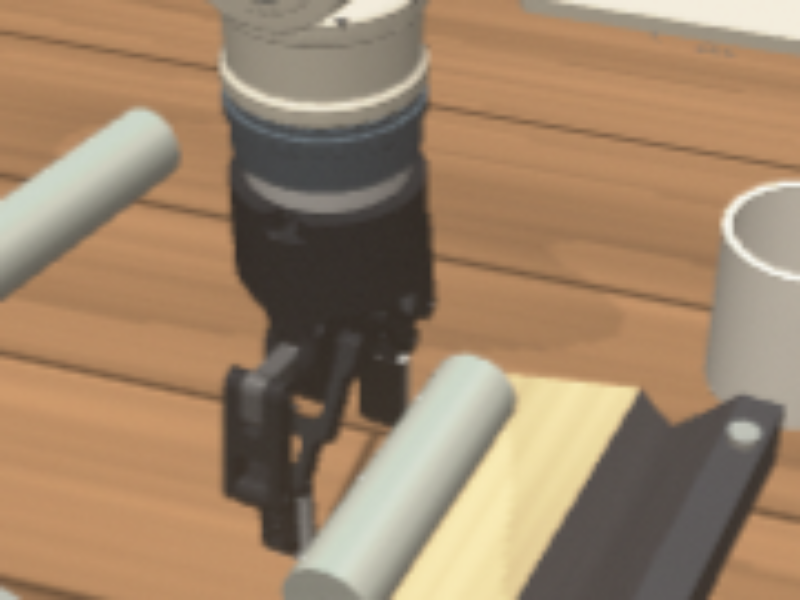

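The bar is square on the ramp at x≈-83, with a push of about 5 N. I'll carry on.

play_rows --rows '[{"x":0,"y":-0.01,"z":-0.0015,"wx":0,"wy":0,"wz":0,"grip":1},{"x":0,"y":-0.02,"z":-0.003,"wx":0,"wy":0,"wz":0,"grip":1},{"x":0,"y":-0.03,"z":-0.005,"wx":0,"wy":0,"wz":0,"grip":1},{"x":0,"y":-0.04,"z":-0.007,"wx":0,"wy":0,"wz":0,"grip":1},{"x":0,"y":-0.05,"z":-0.009,"wx":0,"wy":0,"wz":0,"grip":1},{"x":0,"y":-0.06,"z":-0.011,"wx":0,"wy":0,"wz":0,"grip":1},{"x":0,"y":-0.07,"z":-0.013,"wx":0,"wy":0,"wz":0,"grip":1},{"x":0,"y":-0.08,"z":-0.015,"wx":0,"wy":0,"wz":0,"grip":1}]'

```text
t: 10.28
ee_pos: [580.4, -37.8, -17.6]
ee_rot: [[0.992, -0.127, -0.001], [-0.127, -0.992, 0.004], [-0.001, -0.004, -1.0]]
force: [-0.2, -4.1, 1.7]
opening: 0.997
```

```bash
python3 - <<'E'
from h import *
p=wristbar(); cv2.imwrite("pics/w9.png",p[:,:,::-1])
E
```

```text
t 10.275 tcpV [-82.    3.  -17.6] F [-0.2 -4.1  1.7] | bar crest [-50.4   5.   50.8] n 44604 zmax 53.4 skew -0.001 y [-69.  79.]
```

play_rows --rows '[{"x":0,"y":-0.01,"z":-0.002,"wx":0,"wy":0,"wz":0,"grip":1},{"x":0,"y":-0.02,"z":-0.004,"wx":0,"wy":0,"wz":0,"grip":1},{"x":0,"y":-0.03,"z":-0.006,"wx":0,"wy":0,"wz":0,"grip":1},{"x":0,"y":-0.04,"z":-0.008,"wx":0,"wy":0,"wz":0,"grip":1},{"x":0,"y":-0.048,"z":-0.01,"wx":0,"wy":0,"wz":0,"grip":1},{"x":0,"y":-0.056,"z":-0.012,"wx":0,"wy":0,"wz":0,"grip":1},{"x":0,"y":-0.063,"z":-0.013,"wx":0,"wy":0,"wz":0,"grip":1},{"x":0,"y":-0.07,"z":-0.014,"wx":0,"wy":0,"wz":0,"grip":1}]'

```text
t: 11.32
ee_pos: [583.9, -9.2, -11.9]
ee_rot: [[0.992, -0.127, -0.001], [-0.127, -0.992, 0.005], [-0.001, -0.005, -1.0]]
force: [-0.6, -3.5, 2.0]
opening: 1.003
```

```bash
python3 - <<'E'
from h import *
p=wristbar(); cv2.imwrite("pics/w10.png",p[:,:,::-1])
E
```

```text
t 11.325 tcpV [-53.2   3.1 -11.9] F [-0.6 -3.5  2. ] | bar crest [-21.5   5.   56.8] n 46157 zmax 59.4 skew -0.0 y [-68.  79.]
```

View pics/w10.png

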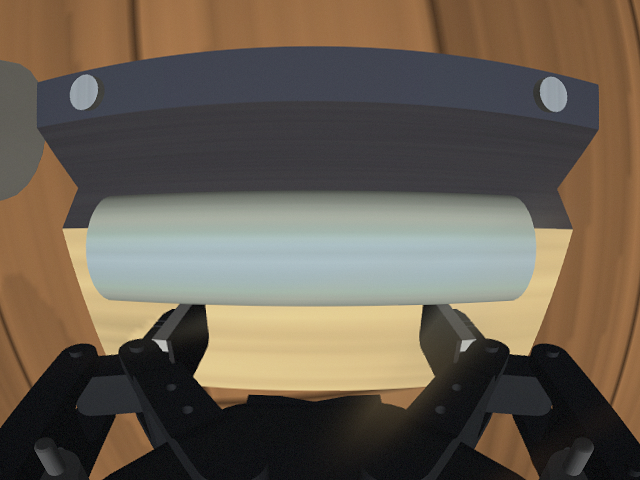

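The bar is at x≈-21, just before the top edge and parallel to it. Now a slow last nudge, level.

play_rows --rows '[{"x":0,"y":-0.004,"z":-0.001,"wx":0,"wy":0,"wz":0,"grip":1},{"x":0,"y":-0.008,"z":-0.001,"wx":0,"wy":0,"wz":0,"grip":1},{"x":0,"y":-0.012,"z":-0.001,"wx":0,"wy":0,"wz":0,"grip":1},{"x":0,"y":-0.016,"z":-0.001,"wx":0,"wy":0,"wz":0,"grip":1},{"x":0,"y":-0.02,"z":-0.001,"wx":0,"wy":0,"wz":0,"grip":1},{"x":0,"y":-0.024,"z":-0.001,"wx":0,"wy":0,"wz":0,"grip":1},{"x":0,"y":-0.024,"z":-0.001,"wx":0,"wy":0,"wz":0,"grip":1}]'

```text
t: 12.25
ee_pos: [585.2, 1.0, -11.4]
ee_rot: [[0.992, -0.126, -0.001], [-0.126, -0.992, 0.006], [-0.001, -0.005, -1.0]]
force: [1.6, 0.5, -0.3]
opening: 1.001
```

```bash
python3 - <<'E'
from h import *
p=wristbar(); cv2.imwrite("pics/w11.png",p[:,:,::-1])
E
```

```text
t 12.25 tcpV [-42.9   3.2 -11.4] F [ 1.6  0.5 -0.3] | bar crest [-1.2  5.  48.5] n 40732 zmax 51.2 skew -0.001 y [-69.  79.]
```

View pics/w11.png

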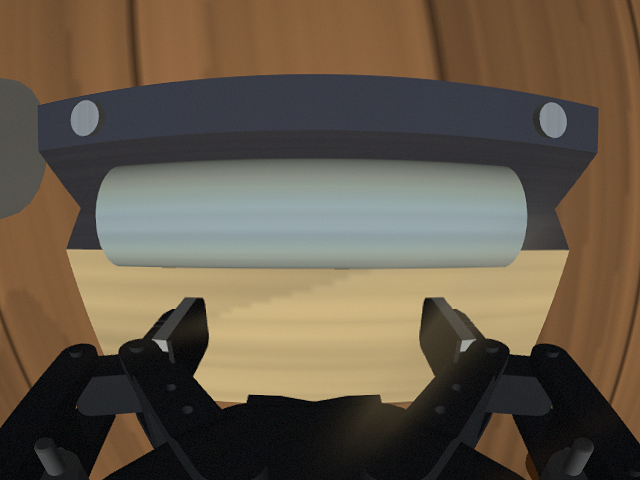

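The bar has dropped into the V: crest at 51 mm, x≈-1, with a gap to the fingers. I'll back off and rise.

play_rows --rows '[{"x":0,"y":0.02,"z":-0.01,"wx":0,"wy":0,"wz":0,"grip":1},{"x":0,"y":0.04,"z":-0.04,"wx":0,"wy":0,"wz":0,"grip":1},{"x":0,"y":0.05,"z":-0.1,"wx":0,"wy":0,"wz":0,"grip":1},{"x":0,"y":0.06,"z":-0.2,"wx":0,"wy":0,"wz":0,"grip":1},{"x":0,"y":0.06,"z":-0.3,"wx":0,"wy":0,"wz":0,"grip":1},{"x":0,"y":0.06,"z":-0.35,"wx":0,"wy":0,"wz":0,"grip":1},{"x":0,"y":0.06,"z":-0.35,"wx":0,"wy":0,"wz":0,"grip":1},{"x":0,"y":0.06,"z":-0.35,"wx":0,"wy":0,"wz":0,"grip":1}]'

```text
t: 13.3
ee_pos: [581.8, -23.9, 127.8]
ee_rot: [[0.992, -0.126, -0.002], [-0.126, -0.992, 0.006], [-0.002, -0.005, -1.0]]
force: [-0.2, -0.2, -0.4]
opening: 1.0
```

```bash
python3 - <<'E'
from h import *
p=wristbar(); p=wristbar()
p,W=look("12",(0,0,640,480))
E
```

```text
t 13.3 tcpV [-68.1   3.4 127.8] F [-0.2 -0.2 -0.4] | bar crest [-2.1  5.4 48.6] n 10806 zmax 51.4 skew -0.002 y [-69.  80.]
t 13.35 tcpV [-68.    3.6 127.4] F [-0.6 -0.7 -0.2] | bar crest [-2.2  5.3 48.6] n 10854 zmax 51.4 skew -0.001 y [-69.  80.]
```

View pics/s_12.png

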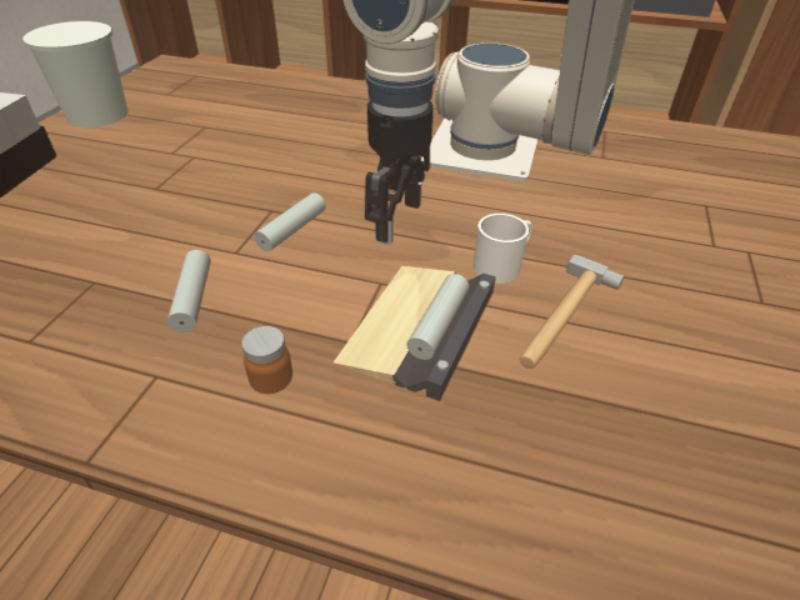

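The bar lies in the V at (440,315) in this view, at rest. The mug, jar and hammer have not moved, and the gripper is clear.

```bash
python3 -c "
from rig import hand_in
print(hand_in())"
```

```text
the job is handed in; nothing more can be done
None
```

I rolled the leftmost bar along the bench and up the ramp with both open fingers at about 30–40 mm/s. It dropped over the top edge into the V, and I backed the arm off and handed in at about 13.4 s.

**Last checks:**
- **Position:** the bar's crest is at 51 mm, so its centre is about 31 mm high. It lies about 1–2 mm from the V's line in x and about +5 mm along the V.
- **Alignment and rest:** it is askew by less than 0.01 rad, and two readings 0.05 s apart agreed.
- **Surroundings:** the gripper is clear of everything, and the mug, jar and hammer look unmoved in the picture.

**What disagreed:** with the gripper open, the fingertips ended about 45 mm short of the reported TCP. The description implies about 13 mm. I set the pushing height from the cameras and went down slowly while watching the force, so the reported TCP was below z = 0 while pushing.

**What I could not see:** the pictures do not show whether the bar turned about its own axis. I infer that it rolled rather than slid on the bench, because the push there read only 0.1–0.3 N over about 80 mm. On the ramp the push was 3.5–5 N with some finger friction.

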